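# Stoppers into the tote, presented at its cut-down corner

## Task

Tip the four rubber stoppers off the sorting tray into the standing tote, without touching them with the fingers, and set the empty tray down flat on the worktop again. Then lift the tote by its handle bar and tilt it so that the corner with the cut-down rim is its lowest corner and all four stoppers slide together into that corner, none lost. Finish while holding the tote there, still, clear of the worktop and tilted, with the stoppers lying ready to be picked out at that corner; leave the other things on the worktop where they are.

Things in the scene. Friction and masses are not known exactly. Their poses are not given: they have to be found in the camera images.
- tote: loose grey plastic tote, outside 158 (x) x 208 (y) x 60 mm high, walls 4 mm, floor 6 mm, 0.3 kg. Origin: centre of underside, z up. Rim cut down to 34 mm along 55 mm of both walls at its (-x, -y) corner. A strap handle crosses above it along x at y = 0, leaving two openings of about 150 x 90 mm. Stoppers slide on it from about 15 degrees; to slide along a wall into the corner they need about 30
- tote_grip (a point): centre of the black grip bar of the tote's handle, on the tote's axis 136 mm above its underside; the bar is 92 mm long (tote's x), 16 mm thick (tote's y) and 22 mm high, with a 4 mm strap 18 mm wide on top (top 145 mm above the underside)
- tote_corner (a point): inner floor corner of the tote at the cut-down rim, at (-75, -100, 6) mm in the tote's frame
- tote_foot (a point): outer bottom corner of the tote below the cut-down rim, at (-79, -104, 0) mm in the tote's frame
- tray: sorting tray: metal pan 130 (x) x 100 (y) mm, floor 3 mm thick, side walls 22 and back wall 34 mm high, fully open at its +x end (the mouth), 0.15 kg; a straight handle sticks out behind (-x). Origin: under the middle of the pan's back edge, z up. The stoppers stand in it and slide out of the mouth from a slope of about 15 degrees
- tray_grip (a point): point on the axis of the tray's grey handle where it is gripped, at (-40, 0, 32) mm in the tray's frame; the handle is 18 mm wide (tray's y), 22 mm high and runs along the tray's x from -12 to -92 mm
- tray_mouth (a point): middle of the tray's open front edge, at (130, 0, 3) mm in the tray's frame
- bung_0: large tapered red rubber stopper (as bung_1), 32 mm across the wide top, 26 mm high, 20 g, hard and talc-dusted so that it slides; origin: centre of its narrow end, z towards its wide end
- bung_1: large tapered red rubber stopper, like bung_0
- bung_2: small tapered red rubber stopper (as bung_3), 25 mm across the wide top, 21 mm high, 16 g; origin: centre of its narrow end
- bung_3: small tapered red rubber stopper, like bung_2
- marker_pen: bystander: marker pen lying between tray and tote, 135 mm long, 16 mm high
- tweezers: bystander: tweezers lying between tray and tote, 124 mm long, 11 mm high
- petri_dish: bystander: petri dish, 94 mm across, 18 mm high
- conical_500: bystander: conical glass flask, 98 mm across, 171 mm high
- sample_bottle: bystander: small glass bottle, 58 mm across, 103 mm high
- timer: bystander: flat white timer, 66 x 60 x 18 mm
Not all that is in view belongs to the job. What is shaped like the bung_0 but grey or purple is not meant.

How it is judged:
On the way, in this order (a step that is already met when the one before it is completed fails the run):
1. all four stoppers lie in the tote while it stands flat on the worktop (x of bung_0 in the frame of tote between -0.077 and 0.077 m and y of bung_0 in the frame of tote between -0.102 and 0.102 m and z of bung_0 in the frame of tote between 0 and 0.06 m and x of bung_1 in the frame of tote between -0.077 and 0.077 m and y of bung_1 in the frame of tote between -0.102 and 0.102 m and z of bung_1 in the frame of tote between 0 and 0.06 m and x of bung_2 in the frame of tote between -0.077 and 0.077 m and y of bung_2 in the frame of tote between -0.102 and 0.102 m and z of bung_2 in the frame of tote between 0 and 0.06 m and x of bung_3 in the frame of tote between -0.077 and 0.077 m and y of bung_3 in the frame of tote between -0.102 and 0.102 m and z of bung_3 in the frame of tote between 0 and 0.06 m and height (world z) of tote below 0.008 m and angle between tote's own z axis and vertical below 0.08 rad), for 0.2 s.
2. the tray lies flat on the worktop again, released, and the four stoppers are still in the tote (height (world z) of tray below 0.006 m and angle between tray's own z axis and vertical below 0.06 rad and contact force between the fingers and tray below 0.2 N and linear speed of tray below 0.03 m/s and x of bung_0 in the frame of tote between -0.077 and 0.077 m and y of bung_0 in the frame of tote between -0.102 and 0.102 m and z of bung_0 in the frame of tote between 0 and 0.06 m and x of bung_1 in the frame of tote between -0.077 and 0.077 m and y of bung_1 in the frame of tote between -0.102 and 0.102 m and z of bung_1 in the frame of tote between 0 and 0.06 m and x of bung_2 in the frame of tote between -0.077 and 0.077 m and y of bung_2 in the frame of tote between -0.102 and 0.102 m and z of bung_2 in the frame of tote between 0 and 0.06 m and x of bung_3 in the frame of tote between -0.077 and 0.077 m and y of bung_3 in the frame of tote between -0.102 and 0.102 m and z of bung_3 in the frame of tote between 0 and 0.06 m), for 0.2 s.
At the end, for the whole second after the job is handed in: Held by the gripper alone, cut-down corner lowest and over 15 mm up; the tote's x and y axes each rise at least 10 degrees, whole tilt under 51 degrees; all four stoppers inside, within 95 mm of that inner floor corner; all still; tray flat on the worktop, released (all of step 2 and distance between each of bung_0, bung_1, bung_2, bung_3 and tote_corner below 0.095 m and angle between tote's own x axis and vertical below 1.4 rad and angle between tote's own y axis and vertical below 1.4 rad and angle between tote's own z axis and vertical below 0.9 rad and height (world z) of tote_foot above 0.015 m and contact force between the fingers and tote above 1 N and contact force between tray and tote below 0.1 N and linear speed of tote below 0.05 m/s and angular speed of tote below 0.2 rad/s and linear speed of each of bung_0, bung_1, bung_2, bung_3 below 0.08 m/s); the arm keeps its last pose, push and grip.
It fails at once if the fingers touch a stopper (contact force between the fingers and bung_0 above 0.2 N or contact force between the fingers and bung_1 above 0.2 N or contact force between the fingers and bung_2 above 0.2 N or contact force between the fingers and bung_3 above 0.2 N).
It fails at once if a bystander is moved more than 4 cm or knocked over (distance of any of marker_pen, tweezers, petri_dish, conical_500, sample_bottle, timer from where it was at the start of the episode above 0.04 m or angle between any of petri_dish, conical_500, sample_bottle, timer's own z axis and vertical above 0.5 rad).
It also fails if it takes over 70 s, if anything falls off the work surface, if the arm or the gripper's body presses on something with over 40 N, if the wrist force passes 120 N, or if a joint passes its speed limit or range.

## Robot

A 6-joint arm with a two-finger parallel gripper is mounted at the origin on a cart in front of the work surface, level with it; the furniture and walls round the work are solid. World frame = base frame: x ahead of the robot, y to its left, z up, the work surface at z = 0. Lengths are in m, angles in rad, forces in N, time in s.
With the tool pointing down it reaches from about 0.2 to 0.875 m from the base axis. Payload 3.4 kg.
Tool frame: the origin (TCP) lies at the very end of the fingers, on their centre line; the grasp point (between the pads) lies behind it (ctrl.grip_point_offset is the z of the grasp point in the tool frame, in m); z points along the fingers, y is the line along which they close (so a half turn about z gives the same grasp; the last joint's range is limited). The gripper opens to 94 mm and grips with 3 to 60 N. Pads are 16 mm wide; open, the fingers measure 119 mm over their backs; the gripper's body (75 mm by 177 mm) begins 78 mm behind the grasp point.
Start: joints at [-1.391, 0.276, 1.505, -0, 1.361, -0.121], TCP at [0.17, -0.549, 0.205] pointing down, gripper open.
Joint ranges: [-2.89, 2.89], [-0.75, 2.08], [0.22, 2.7], [-1.18, 4.32], [0.11, 2.71], [-2.7, 2.7]. Speed limits (rad/s): [2.57, 2.57, 3.14, 3.14, 3.14, 3.14].

## Interface

Orientations are given as a unit quaternion [w, x, y, z].
In Python, from rig import ctrl, hand, kin, viewer, order gives the robot as it stands. Calls block until the motion is done:
- ctrl.move_ptp(position, orientation): joint-space move of the TCP to a pose.
- ctrl.servo_line(position, ori=None, rate=0.15, guard=None): straight line of the TCP; ori=None keeps the orientation; rate is the mean speed in m/s. With guard (N) it stops when the force on the tool has changed by that much, and returns True; else False.
- ctrl.movej(angles): joint-space move.
- hand.let_go() and hand.clamp(newtons=None): open the fingers fully, or close them until they stop; newtons is the grip in N (None keeps the last).
- ctrl.dwell(seconds).
- kin.solve_ik(position, orientation): joint angles nearest the present ones, or None.
- ctrl.observe(): the state.
- viewer.grab_frame(name): name is "scene" or "side" or "wrist"; returns (picture, depth): 420x560x3 uint8, red, green, blue; 420x560 float32, m along the optical axis (not along the pixel's ray), 0 where there is no reading.
- viewer.camera_params(name): a dict with "K" (3x3 intrinsics, pixels), "distortion" ([k1, k2, p1, p2, k3] as OpenCV has them; the pictures are not rectified), "pose" (4x4, takes a point from camera to world coordinates). Camera axes: x right, y down, z forward; pixel columns grow to the right and rows downward; lengths in m; the calibration is good to about 2 mm. A picture is of the moment at which its call begins: read the wrist's pose just before it. camera_params takes no time and is no camera call; for the wrist camera it gives the pose at the moment of the call.
A pose or a line that the arm cannot do raises ctrl.IKError and nothing moves.
- order.close_job(): hands the job in; it is judged then, once.
The state is a dict: "time": time; "q": joint angles; "joint_velocities": joint speeds; "joint_torque": joint torques, N m; "tcp_pos": TCP position; "ee_rot": TCP orientation; "wrist_force": force on the tool from outside, world axes, zero at the start; "wrist_torque": the same for the moment, N m; "finger_gap": finger opening in m; "grasp_force": force on a finger pad.
Only numpy, scipy, OpenCV 4.12 (cv2) and the standard library are available. Lean on these libraries where they do the work, as an engineer would, in place of code of your own. Each camera call takes 0.05 s, during which the arm holds its last target. There are 200 camera calls.

## Working session

There is one attempt and no reset: what is moved stays moved. The work goes in short steps, each a Python script; the robot and the scene stay as the last script left them, time stands still between calls to the robot, and variables do not carry over. Pictures are saved under pics/ and viewed, at most 10 in all, crops included, and the job is handed in when it is done.

```bash
ls; mkdir -p pics; python3 - <<'E'
from rig import ctrl,hand,kin,viewer,order
import cv2,numpy as np
for n in("scene","side"):
    im,d=viewer.grab_frame(n); cv2.imwrite(f"pics/{n}0.png",im[:,:,::-1]); np.save(f"pics/{n}0.npy",d)
    c=viewer.camera_params(n); np.savez(f"pics/{n}0c.npz",**{k:np.array(v) for k,v in c.items()}); print(np.round(c["pose"],3).tolist(),c["distortion"],np.round(c["K"],1).tolist())
print(ctrl.grip_point_offset,ctrl.observe())
E
```

```text
pics
[[-0.824, -0.258, 0.504, 0.098], [-0.566, 0.414, -0.713, 0.51], [-0.025, -0.873, -0.487, 0.545], [0.0, 0.0, 0.0, 1.0]] [-0.08923904  0.          0.          0.          0.        ] [[380.9, 0.0, 281.5], [0.0, 380.9, 209.2], [0.0, 0.0, 1.0]]
[[0.873, -0.313, 0.375, 0.072], [-0.488, -0.567, 0.663, -0.966], [0.005, -0.762, -0.648, 0.903], [0.0, 0.0, 0.0, 1.0]] [-0.02034923  0.          0.          0.          0.        ] [[522.6, 0.0, 284.2], [0.0, 522.6, 214.9], [0.0, 0.0, 1.0]]
-0.0188 {'time': 0.1, 'q': array([-1.39100884e+00,  2.76545067e-01,  1.50598068e+00, -7.61930512e-06,
        1.36066899e+00, -1.21004510e-01]), 'joint_velocities': array([ 8.30846155e-05, -1.84479913e-03, -3.02613900e-03,  6.92534585e-05,
        1.18843340e-03, -6.98748608e-04]), 'joint_torque': array([ 1.62547574e-03, -4.05453980e+01, -2.37780601e+01,  7.02764676e-02,
        3.00097768e-02, -3.90316609e-05]), 'tcp_pos': array([ 0.17026114, -0.5487052 ,  0.20469393]), 'ee_rot': array([-8.00583538e-04,  9.88711387e-01,  1.49830412e-01, -2.72639474e-05]), 'wrist_force': array([ 0.06638046, -0.33182574,  0.03481708]), 'wrist_torque': array([-0.00817856,  0.0306647 , -0.01666433]), 'grasp_force': 0.0, 'finger_gap': 0.09383143843129228}
```

View pics/scene0.png

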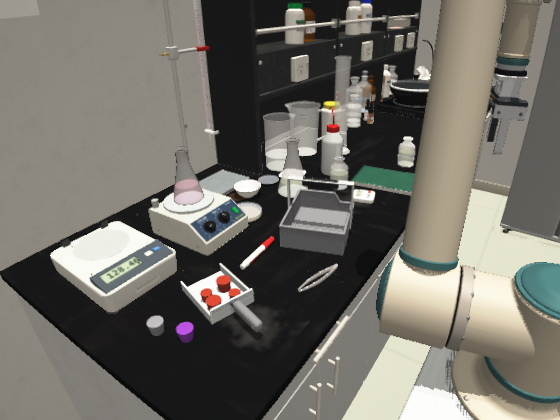

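View pics/side0.png

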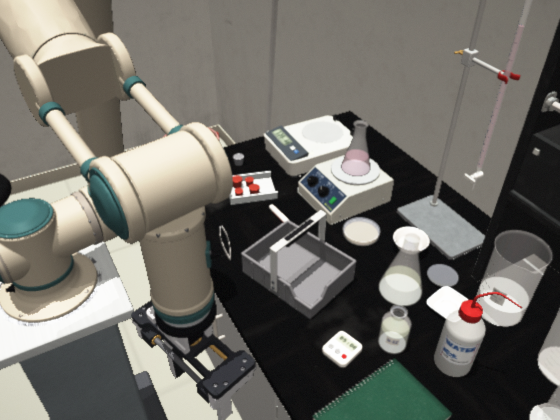

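The scene view shows the tray at about (218,292) with its handle towards (258,325), and the tote at about (318,220). The pen is at (258,252) and the tweezers at (318,277). I'll enlarge the crops next.

```bash
cat > h.py <<'E'
import numpy as np,cv2
def load(n,t="0"):
    c=np.load(f"pics/{n}{t}c.npz"); return c["K"],c["distortion"],c["pose"],np.load(f"pics/{n}{t}.npy")
def ray(c,uv):
    p=cv2.undistortPoints(np.array(uv,float).reshape(-1,1,2),c[0],c[1]).reshape(-1,2)
    return np.c_[p,np.ones(len(p))]
def onz(c,uv,z):  # pixel + known world height
    r=ray(c,uv)@c[2][:3,:3].T; o=c[2][:3,3]
    return o+r*((z-o[2])/r[:,2])[:,None]
def dep(c,uv):
    d=np.array([c[3][int(round(v)),int(round(u))] for u,v in uv])
    return (ray(c,uv)*d[:,None])@c[2][:3,:3].T+c[2][:3,3]
def proj(c,P):
    R=c[2][:3,:3].T
    return cv2.projectPoints(np.array(P,float).reshape(-1,1,3),cv2.Rodrigues(R)[0],-R@c[2][:3,3],c[0],c[1])[0].reshape(-1,2)
E
python3 - <<'E'
import cv2,numpy as np
s=cv2.imread("pics/scene0.png"); d=cv2.imread("pics/side0.png")
a=cv2.resize(s[170:340,170:370],(800,680),interpolation=cv2.INTER_CUBIC)
cv2.imwrite("pics/c1.png",cv2.resize(s[175:325,170:370],(800,600),interpolation=cv2.INTER_CUBIC))
cv2.imwrite("pics/c2.png",cv2.resize(d[165:315,215:365+50],(800,600),interpolation=cv2.INTER_CUBIC))
E
```

```text
(no output)
```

View pics/c1.png

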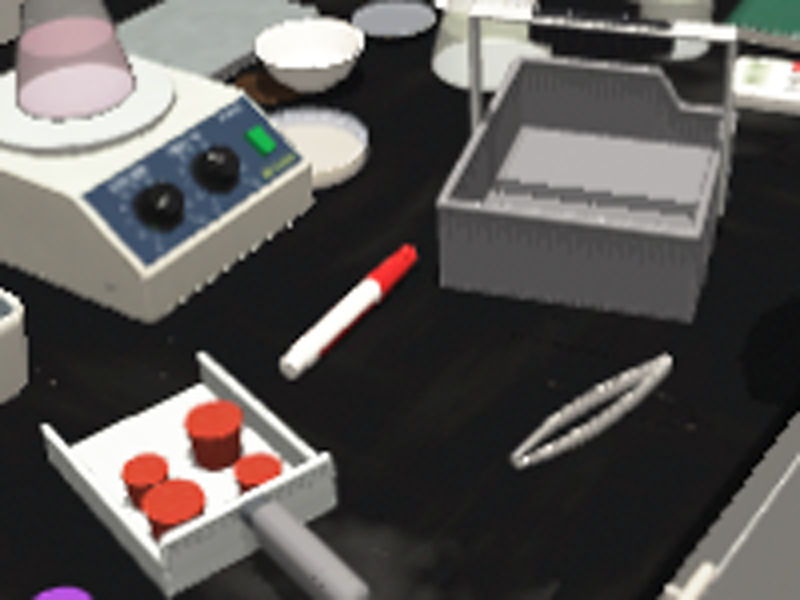

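View pics/c2.png

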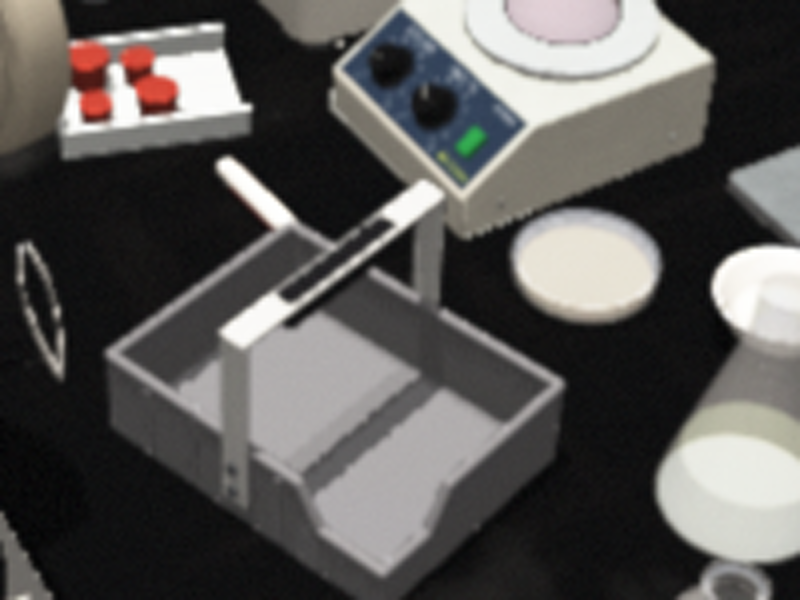

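The side crop shows the cut corner towards the camera at crop (383,575). The tote's other rim corners are at (110,353), (293,225) and (562,383). In the scene crop the tray mouth points up-left, and the tray's rim points are readable. I'll fit the poses.

```bash
cat > fit.py <<'E'
from h import *
from scipy.optimize import least_squares
sc,sd=load("scene"),load("side")
def fit(obs,x0):
    def T(p,P):
        c,s=np.cos(p[2]),np.sin(p[2]); P=np.array(P,float)/1e3
        return np.c_[P[:,0]*c-P[:,1]*s+p[0],P[:,0]*s+P[:,1]*c+p[1],P[:,2]]
    def f(p): return np.concatenate([(proj(c,T(p,P))-uv).ravel() for c,P,uv in obs])
    r=least_squares(f,x0,loss="soft_l1"); return r.x,np.round(f(r.x).reshape(-1,2),1)
S=lambda a:np.array(a)/4.+[170,175]-.375
D=lambda a:np.array(a)/4.+[215,165]-.375
if __name__=="__main__":
    to=[(sd,[(-79,104,60),(79,104,60),(79,-104,60),(-79,-104,34)],D([(110,353),(293,225),(562,383),(383,575)])),
        (sc,[(79,104,60),(-79,104,60),(79,104,0),(-79,104,0),(79,-104,60)],S([(440,205),(700,235),(443,287),(692,318),(518,60)]))]
    ta=[(sc,[(0,50,34),(0,-50,34),(130,50,22),(130,-50,22),(0,50,0),(0,-50,0)],S([(162,548),(330,458),(45,428),(200,355),(170,592),(335,490)]))]
    g=onz(sd,D([(335,400)]),.006)[0]
    for n,o,x0 in(("tote",to,(g[0],g[1],0)),("tray",ta,(*onz(sc,S([(250,530)]),0)[0][:2],2.))):
        best=min((fit(o,(x0[0],x0[1],a)) for a in np.arange(0,6.3,.8)),key=lambda r:np.abs(r[1]).sum()); print(n,best[0].round(4),best[1].tolist())
    print("pen",onz(sc,S([(290,368),(412,250)]),.008).round(3).tolist(),"tw",onz(sc,S([(516,462),(668,360)]),.005).round(3).tolist())
    print("timer",onz(sd,[(342,348)],.018).round(3),"petri",onz(sd,D([(585,262)]),.018).round(3),"flask",onz(sd,[(410,237)],.171).round(3),"bottle",onz(sd,[(399,313)],.103).round(3))
    print("bungs",onz(sc,S([(215,415),(145,467),(173,498),(258,468)]),.025).round(3).tolist())
    print("hotplate corner",onz(sc,S([(150,270),(308,165)]),.06).round(3).tolist(),dep(sc,S([(150,275),(305,170),(260,510),(340,590)])).round(3).tolist())
E
python3 fit.py
```

```text
tote [ 0.5152 -0.2493  0.3248] [[-0.4, 1.1], [-0.1, -0.3], [1.2, 1.0], [0.6, 1.0], [-0.6, 0.7], [-0.3, 1.6], [-0.7, 0.6], [0.3, 1.8], [0.0, -0.1]]
tray [ 0.506   0.1099 -0.2811] [[-0.3, -1.0], [0.6, -1.4], [-1.0, -0.0], [0.1, -0.3], [-0.1, 0.8], [0.4, 3.2]]
pen [[0.578, -0.005, 0.008], [0.591, -0.143, 0.008]] tw [[0.428, -0.01, 0.005], [0.401, -0.132, 0.005]]
timer [[ 0.484 -0.477  0.018]] petri [[ 0.725 -0.205  0.018]] flask [[ 0.689 -0.403  0.171]] bottle [[ 0.586 -0.511  0.103]]
bungs [[0.571, 0.065, 0.025], [0.573, 0.116, 0.025], [0.545, 0.125, 0.025], [0.524, 0.084, 0.025]]
hotplate corner [[0.658, 0.018, 0.06], [0.656, -0.124, 0.06]] [[0.669, 0.008, 0.047], [0.672, -0.138, 0.044], [0.488, 0.122, 0.044], [0.424, 0.142, 0.044]]
```

```bash
cat >> h.py <<'E'
from scipy.spatial.transform import Rotation as Ro
OFF=.0188
def q_of(R): return Ro.from_matrix(R).as_quat(scalar_first=True)
def objR(yaw,axes="",*ang):  # yaw, then body-frame euler (deg)
    R=Ro.from_euler("z",yaw)
    if axes: R=R*Ro.from_euler(axes,ang if len(ang)>1 else ang[0],degrees=True)
    return R.as_matrix()
def grasp(R,G,s):
    """TCP pose gripping an object of rotation R at world point G, tool down its -z, closing along its y"""
    T=np.c_[-s*R[:,0],s*R[:,1],-R[:,2]]
    return G+OFF*T[:,2],q_of(T)
TOTE=np.array([.5152,-.2493,0]);TY=.3248
TRAY=np.array([.506,.1099,0]);RY=-.2811
GT=np.array([-.040,0,.032]);MT=np.array([.130,0,.003]);GB=np.array([0,0,.136])
def tray_at(yaw,pitch,mouth):   # tray rotation + grip point with the mouth at a world point
    R=objR(yaw,"Y",pitch); return R,np.array(mouth)+R@(GT-MT)
def tote_w(p): return TOTE+objR(TY)@np.array(p)
E
cat > plan.py <<'E'
from h import *
from rig import ctrl,kin
from fit import *
print("purple/grey",onz(sc,[(185,328),(155,321)],.026).round(3).tolist())
PY=TY-np.pi/2; M=tote_w([0,.06,.080]); up=np.array([0,0,.12])
def show(n,R,G,s):
    p,q=grasp(R,G,s); j=kin.solve_ik(p,q); print(n,s,p.round(3),None if j is None else np.round(j,2))
for s in(1,-1):
    R=objR(RY); G=TRAY+R@GT; show("grip",R,G,s); show("lift",objR(RY,"Y",-5),G+up,s)
    for dy in (0,.25):
      for a in(-5,20,45): show(f"pour{a} {dy}",*tray_at(PY+dy,a,M),s)
    R=objR(TY); show("bar",R,TOTE+GB,s)
    for dy in(-.6,-.3,0,.3,.6):
        ax=Ro.from_euler("z",TY+dy)
        # x and y axes rise 30 deg each: tilt 45 about body axis (1,-1)
        R=(ax*Ro.from_rotvec(np.radians(45)*np.array([1,-1,0])/2**.5)).as_matrix(); show(f"tilt{dy} {np.degrees(np.arcsin(R[2])).round()}",R,TOTE+[-.05,0,.36],s)
E
python3 plan.py
```

```text
purple/grey [[0.533, 0.211, 0.026], [0.594, 0.231, 0.026]]
grip 1 [0.468 0.121 0.013] [ 0.11  0.33  1.97 -0.    0.83 -1.18]
lift 1 [0.469 0.121 0.133] [ 0.14  0.15  1.86 -0.04  1.04 -1.13]
pour-5 0 1 [ 0.442 -0.031  0.075] [-0.16  0.18  2.   -0.1   0.92 -0.43]
pour20 0 1 [ 0.446 -0.044  0.148] [-0.47  0.25  1.75  0.25  1.4  -0.87]
pour45 0 1 [ 0.46  -0.085  0.207] [-0.67  0.46  1.51  0.41  1.85 -1.02]
pour-5 0.25 1 [ 0.403 -0.05   0.075] [-0.24  0.12  2.08 -0.08  0.88 -0.76]
pour20 0.25 1 [ 0.411 -0.061  0.148] [-0.48  0.25  1.76  0.17  1.44 -1.1 ]
pour45 0.25 1 [ 0.435 -0.098  0.207] [-0.62  0.49  1.45  0.28  1.94 -1.19]
bar 1 [ 0.515 -0.249  0.117] [-0.57  0.33  1.65 -0.    1.16 -2.47]
tilt-0.6 [30. 30. 45.] 1 [ 0.477 -0.243  0.347] [-1.17  0.06  1.71  0.78  1.51 -2.57]
tilt-0.3 [30. 30. 45.] 1 [ 0.474 -0.24   0.347] None
tilt0 [30. 30. 45.] 1 [ 0.471 -0.237  0.347] None
tilt0.3 [30. 30. 45.] 1 [ 0.467 -0.236  0.347] None
tilt0.6 [30. 30. 45.] 1 [ 0.463 -0.236  0.347] None
grip -1 [0.468 0.121 0.013] [ 0.11  0.33  1.97 -0.    0.83  1.96]
lift -1 [0.469 0.121 0.133] [ 0.14  0.15  1.
[... 233 characters left out ...]
.05   0.075] [-0.24  0.12  2.08 -0.08  0.88  2.38]
pour20 0.25 -1 [ 0.411 -0.061  0.148] [-0.48  0.25  1.76  0.17  1.44  2.04]
pour45 0.25 -1 [ 0.435 -0.098  0.207] [-0.62  0.49  1.45  0.28  1.94  1.95]
bar -1 [ 0.515 -0.249  0.117] [-0.57  0.33  1.65 -0.    1.16  0.67]
tilt-0.6 [30. 30. 45.] -1 [ 0.477 -0.243  0.347] [-1.17  0.06  1.71  0.78  1.51  0.57]
tilt-0.3 [30. 30. 45.] -1 [ 0.474 -0.24   0.347] [-1.13  0.18  1.56  0.73  1.7   0.4 ]
tilt0 [30. 30. 45.] -1 [ 0.471 -0.237  0.347] [-1.06  0.3   1.41  0.66  1.88  0.24]
tilt0.3 [30. 30. 45.] -1 [ 0.467 -0.236  0.347] [-0.98  0.4   1.26  0.57  2.05  0.08]
tilt0.6 [30. 30. 45.] -1 [ 0.463 -0.236  0.347] [-0.89  0.48  1.12  0.47  2.2  -0.1 ]
```

```bash
python3 - <<'E'
from h import *
from rig import ctrl,hand,viewer
R=objR(RY); G=TRAY+R@GT
p,q=grasp(R,G,1)
ctrl.move_ptp(p+[0,0,.10],q)
im,_=viewer.grab_frame("wrist"); 
hit=ctrl.servo_line(p,rate=.08,guard=8)
hand.clamp(60)
o=ctrl.observe(); print(hit,o["time"],o["tcp_pos"],o["finger_gap"],o["grasp_force"])
p2,q2=grasp(objR(RY,"Y",-5),G+[0,0,.03],1)
ctrl.servo_line(p2,q2,rate=.05)
im2,_=viewer.grab_frame("scene")
o=ctrl.observe(); print(o["time"],o["finger_gap"],o["grasp_force"],o["wrist_force"])
cv2.imwrite("pics/g1.png",np.hstack([cv2.resize(im,(400,300)),cv2.resize(im2[200:350,140:340],(400,300))])[:,:,::-1])
E
```

```text
False 5.325 [0.46755281 0.12099406 0.01318031] 0.0175257624517355 59.98177707195282
6.125 0.017262982880897445 59.97918963432312 [ 0.30980148  0.32303778 -2.42485143]
```

View pics/g1.png

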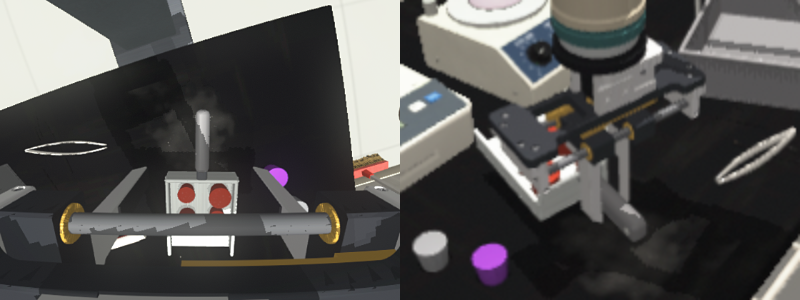

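The left panel shows the handle centred between the fingers. The right panel shows the tray held and lifted, with the stoppers still in it at about (545,170). Next I carry it over and pour in small tilt steps.

```bash
python3 - <<'E'
from h import *
from rig import ctrl,hand,viewer
G=TRAY+objR(RY)@GT; PY=TY-np.pi/2
def go(R,g,rate): ctrl.servo_line(*grasp(R,g,1),rate=rate)
go(objR(RY,"Y",-5),G+[0,0,.13],.08)
go(*tray_at(PY,-5,tote_w([0,.065,.125])),.06)
go(*tray_at(PY,0,tote_w([0,.065,.085])),.06)
for a in(6,12): go(*tray_at(PY,a,tote_w([0,.065,.085])),.04)
im,_=viewer.grab_frame("wrist"); im2,_=viewer.grab_frame("side")
o=ctrl.observe(); print(o["time"],o["finger_gap"],o["wrist_force"])
cv2.imwrite("pics/g2.png",np.hstack([cv2.resize(im,(400,300)),cv2.resize(im2[140:320,190:430],(400,300))])[:,:,::-1])
E
```

```text
12.05 0.01750334089978 [ 0.07209275 -0.66370354 -2.12774301]
```

View pics/g2.png

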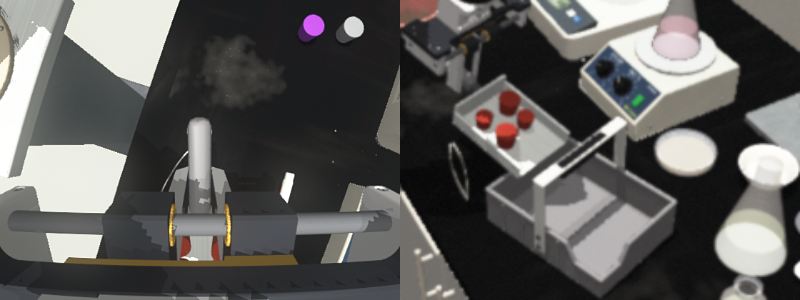

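The side view shows the tray mouth centred over the tote's near-tray opening, with all four stoppers still in the tray. I'll keep tilting.

```bash
python3 - <<'E'
from h import *
from rig import ctrl,hand,viewer
PY=TY-np.pi/2; fr=[]
for a in(15,17,19,21,23,25,28,31,34,38):
    ctrl.servo_line(*grasp(*tray_at(PY,a,tote_w([0,.065,.085])),1),rate=.03)
    if a in(19,23,28,38):
        if a==38: ctrl.dwell(.5)
        fr.append(cv2.resize(viewer.grab_frame("side")[0][140:320,190:430],(400,300)))
print(ctrl.observe()["time"],ctrl.observe()["wrist_force"])
cv2.imwrite("pics/g3.png",np.vstack([np.hstack(fr[:2]),np.hstack(fr[2:])])[:,:,::-1])
E
```

```text
16.85 [-0.28218135  1.31079925 -1.53730821]
```

View pics/g3.png

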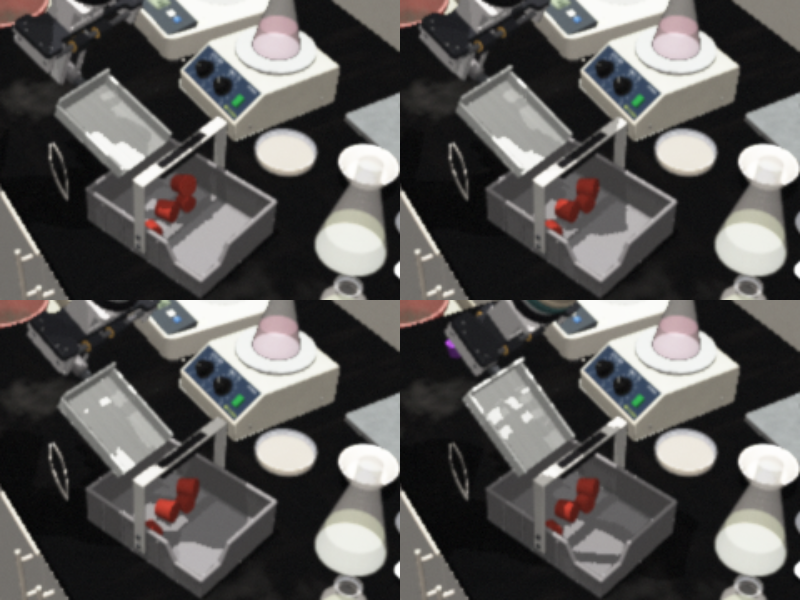

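All four stoppers are in the tote and the tray is empty. I'll return the tray to its place.

```bash
python3 - <<'E'
from h import *
from rig import ctrl,hand,viewer
G=TRAY+objR(RY)@GT; PY=TY-np.pi/2
def go(R,g,rate,**k): return ctrl.servo_line(*grasp(R,g,1),rate=rate,**k)
go(*tray_at(PY,0,tote_w([0,.075,.135])),.12)
go(objR(RY),G+[0,0,.13],.12)
go(objR(RY),G+[0,0,.012],.12)
h=go(objR(RY),G+[0,0,-.0015],.03,guard=5)
o=ctrl.observe(); print(h,o["time"],o["tcp_pos"],o["wrist_force"])
hand.let_go(); ctrl.dwell(.3)
p,q=grasp(objR(RY),G+[0,0,.15],1); ctrl.servo_line(p,rate=.15)
p,q=grasp(objR(TY),TOTE+[0,0,.136+.13],-1); ctrl.move_ptp(p,q)
w,d=viewer.grab_frame("wrist"); c=viewer.camera_params("wrist")
np.save("pics/wrist1.npy",d); np.savez("pics/wrist1c.npz",**{k:np.array(v) for k,v in c.items()})
im,_=viewer.grab_frame("scene")
print(ctrl.observe()["time"])
cv2.imwrite("pics/g4.png",np.hstack([cv2.resize(w,(400,300)),cv2.resize(im[190:340,160:360],(400,300))])[:,:,::-1])
E
```

```text
True 20.5667 [0.46758045 0.12108542 0.01291605] [0.21714199 0.75826646 3.61788171]
24.9833
```

View pics/g4.png

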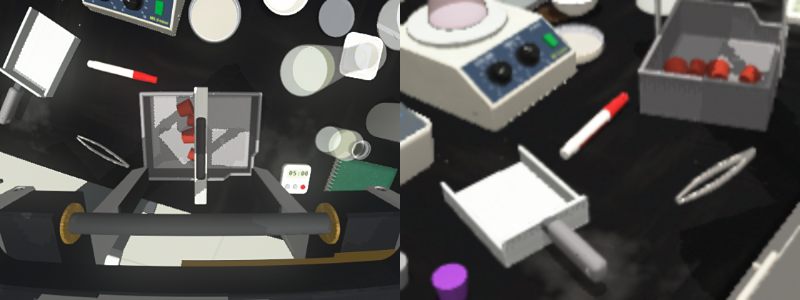

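The tray is back in place, flat and empty. All four stoppers are in the tote, and the bar sits centred between the fingers (wrist view, column about 201). Next I grip the bar, lift, and tilt.

```bash
python3 - <<'E'
from h import *
from rig import ctrl,hand,viewer
R=objR(TY)
def pose(rv,g): return grasp((Ro.from_euler("z",TY)*Ro.from_rotvec(np.radians(rv))).as_matrix(),g,-1)
p,q=pose([0,0,0],TOTE+GB)
h=ctrl.servo_line(p,rate=.1,guard=8); hand.clamp(60)
o=ctrl.observe(); print(h,o["time"],o["tcp_pos"],o["finger_gap"],o["grasp_force"])
ctrl.servo_line(p+[0,0,.05],rate=.05)
G1=TOTE+[-.05,0,.36]
ctrl.servo_line(*pose([0,0,0],G1),rate=.08)
for b in(7,14,18,22,25): ctrl.servo_line(*pose([b,0,0],G1),rate=.0188*.15)
ctrl.dwell(.5)
o=ctrl.observe(); print(o["time"],o["finger_gap"],o["wrist_force"],o["wrist_torque"])
im,_=viewer.grab_frame("side"); im2,_=viewer.grab_frame("scene")
cv2.imwrite("pics/g5.png",np.hstack([cv2.resize(im[50:350,130:430],(400,400)),cv2.resize(im2[50:350,180:480],(400,400))])[:,:,::-1])
E
```

```text
False 27.625 [ 0.51527172 -0.24941966  0.11722935] 0.016579716973998446 59.99991238117218
35.1667 0.016235393713083357 [ 0.19879946  0.08537129 -3.5269233 ] [-0.52305916 -0.19384092  0.0290673 ]
```

View pics/g5.png

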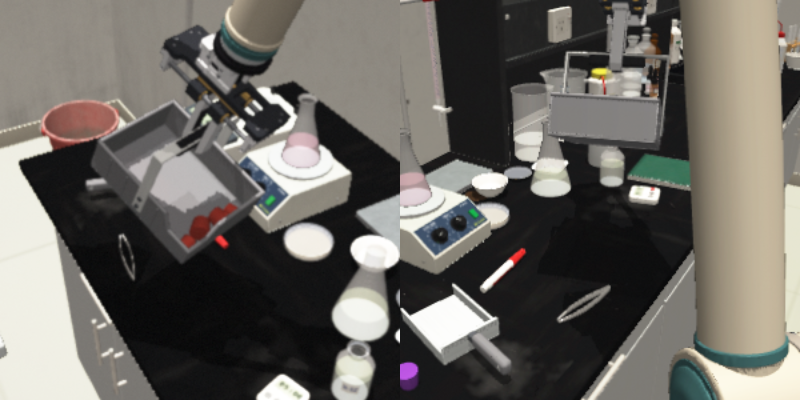

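The stoppers have slid against the -y wall, at about (205,228) in the left panel. Now I tilt towards the corner.

```bash
python3 - <<'E'
from h import *
from rig import ctrl,hand,viewer
def pose(rv,g): return grasp((Ro.from_euler("z",TY)*Ro.from_rotvec(np.radians(rv))).as_matrix(),g,-1)
G1=TOTE+[-.05,0,.36]
for rv in([27,-8,0],[29,-16,0],[30.5,-24,0],[31.5,-32.5,0]): ctrl.servo_line(*pose(rv,G1),rate=.0188*.15)
ctrl.dwell(1.)
o=ctrl.observe(); print(o["time"],o["finger_gap"],o["grasp_force"],o["wrist_force"],o["wrist_torque"])
for n in("side","wrist"):
    im,d=viewer.grab_frame(n); c=viewer.camera_params(n)
    np.save(f"pics/{n}2.npy",d); np.savez(f"pics/{n}2c.npz",**{k:np.array(v) for k,v in c.items()}); cv2.imwrite(f"pics/{n}2.png",im[:,:,::-1])
a=cv2.imread("pics/side2.png"); b=cv2.imread("pics/wrist2.png")
cv2.imwrite("pics/g6.png",np.hstack([cv2.resize(a[90:270,160:320],(480,540),interpolation=2),cv2.resize(b,(320,240)).copy() if 0 else cv2.copyMakeBorder(cv2.resize(b,(320,240)),0,300,0,0,0)]))
E
```

```text
40.375 0.016210544609159255 59.99958157539368 [ 0.15892793 -0.2869728  -3.48113555] [-0.80181133  0.42698507 -0.01100332]
```

View pics/g6.png

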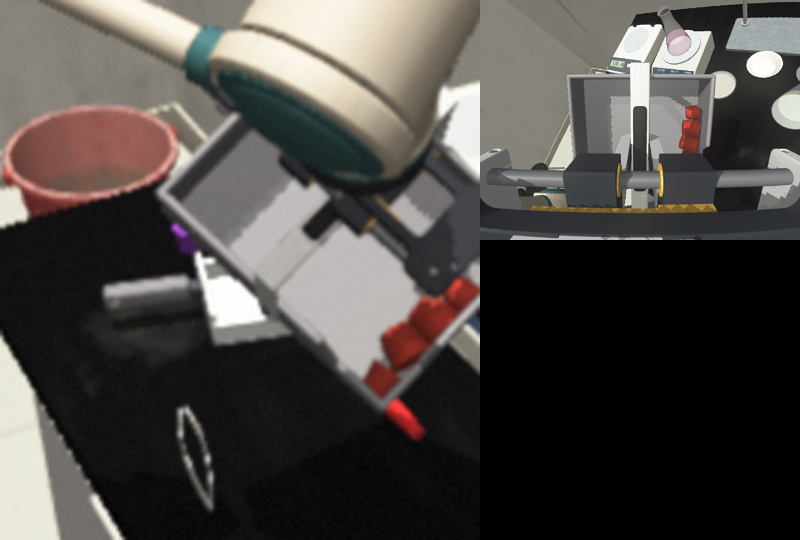

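The wrist and side views show all four stoppers in a row along the -y wall, from the corner upward. I'll measure their extent and the tote's actual tilt.

```bash
cat >> h.py <<'E'
def tote_pose(rv,g,dp=0):
    R=(Ro.from_euler("z",TY)*Ro.from_rotvec(np.radians(rv))*Ro.from_euler("y",dp,degrees=True)).as_matrix(); return R,g-R@GB
def cloud(n,t,R,o):
    c=load(n,t); im=cv2.imread(f"pics/{n}{t}.png").astype(int); H,W=c[3].shape
    uv=np.stack(np.meshgrid(np.arange(W),np.arange(H)),-1).reshape(-1,2)
    P=((ray(c,uv)*c[3].reshape(-1,1))@c[2][:3,:3].T+c[2][:3,3]-o)@R
    b,g,r=im.reshape(-1,3).T; red=(r>90)&(r>2*g)&(r>2*b)
    box=(abs(P[:,0])<.085)&(abs(P[:,1])<.11)&(c[3].ravel()>0)
    return P,red&box&(P[:,2]>-.02)&(P[:,2]<.06),box&~red&(abs(P[:,2]-.006)<.02)&(abs(P[:,0])<.06)&(abs(P[:,1])<.09),uv
def report(t,rv,g):
    R,o=tote_pose(rv,g)
    for n in("side","wrist"):
        P,r,f,uv=cloud(n,t,R,o); F=P[f]
        if len(F)>50:
            for _ in range(5):
                k=np.linalg.lstsq(np.c_[F[:,:2],np.ones(len(F))],F[:,2],rcond=None)[0]
                F=F[abs(np.c_[F[:,:2],np.ones(len(F))]@k-F[:,2])<.004]
            print(n,"floor slopes deg/offset mm",np.degrees(k[:2]).round(1),(k[2]*1e3).round(1),len(F))
        Q=P[r]*1e3; print(n,"red n",len(Q),"x",np.percentile(Q[:,0],[2,50,98]).round(),"y",np.percentile(Q[:,1],[2,50,98]).round(),"max dist",np.percentile(np.linalg.norm(Q-[-75,-100,6],axis=1),98).round())
E
python3 -c "
from h import *
report('2',[31.5,-32.5,0],TOTE+[-.05,0,.36])"
```

```text
side floor slopes deg/offset mm [-2.7 -0.7] 6.5 2051
side red n 394 x [-76. -28.  20.] y [-95. -85. -72.] max dist 99.0
wrist floor slopes deg/offset mm [-2.8 -0.9] 5.8 14027
wrist red n 2147 x [-51. -13.  24.] y [-96. -84. -71.] max dist 102.0
```

The tote has slipped less than 3° in the grip, which is fine. The row reaches about 100 mm from the corner, too close to the 95 mm limit. I'll rock it gently about the tote's x axis so the row folds into a cluster.

```bash
cat > rock.py <<'E'
import sys
from h import *
from rig import ctrl,hand,viewer
def pose(rv,g): return grasp((Ro.from_euler("z",TY)*Ro.from_rotvec(np.radians(rv))).as_matrix(),g,-1)
G1=TOTE+[-.05,0,.36]
def to(rv,w=.25): ctrl.servo_line(*pose(rv,G1),rate=.0188*w)
def snap(t):
    for n in("side","wrist"):
        im,d=viewer.grab_frame(n); c=viewer.camera_params(n)
        np.save(f"pics/{n}{t}.npy",d); np.savez(f"pics/{n}{t}c.npz",**{k:np.array(v) for k,v in c.items()}); cv2.imwrite(f"pics/{n}{t}.png",im[:,:,::-1])
E
python3 - <<'E'
from rock import *
to([15,-33,0],.35); to([0,-33,0],.35); to([-14,-33,0]); ctrl.dwell(.3)
print(ctrl.observe()["time"]); snap("3"); report("3",[-14,-33,0],G1)
a=cv2.imread("pics/side3.png"); b=cv2.imread("pics/wrist3.png")
cv2.imwrite("pics/g7.png",np.hstack([cv2.resize(a[90:270,160:320],(400,450),interpolation=2),cv2.copyMakeBorder(cv2.resize(b,(400,300)),0,150,0,0,0)]))
E
```

```text
43.6333
side floor slopes deg/offset mm [-2.6  0.4] 7.7 2727
side red n 184 x [-73. -62. -55.] y [-88.   2.  63.] max dist 167.0
wrist floor slopes deg/offset mm [-2.6  0.3] 6.7 14785
wrist red n 590 x [-58. -53. -51.] y [-94.  61.  98.] max dist 200.0
```

View pics/g7.png

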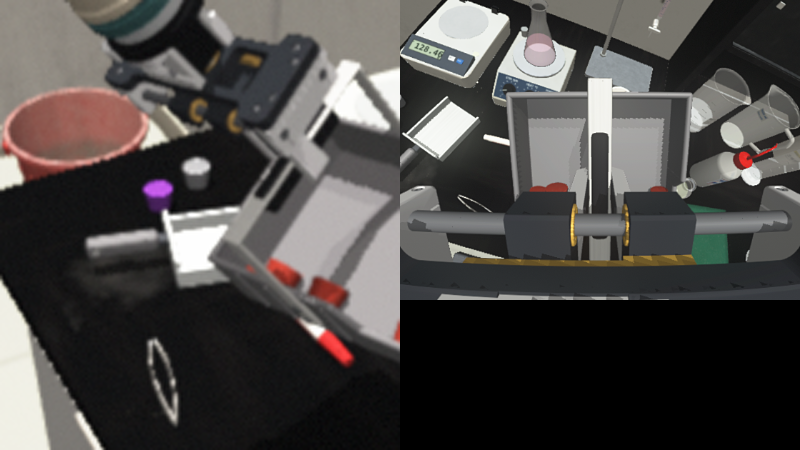

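They spread along the -x wall. I'll level the tote so friction holds them, then bring them down the y slope with a slight +x drift and finish into the corner.

```bash
python3 - <<'E'
from rock import *
to([0,-5,0],.35); snap("4"); report("4",[0,-5,0],G1)
to([25,3,0],.28); ctrl.dwell(.2); snap("5"); report("5",[25,3,0],G1)
to([28,-16,0],.3); to([31.5,-33,0],.3); ctrl.dwell(.8)
print(ctrl.observe()["time"]); snap("6"); report("6",[31.5,-33,0],G1)
b=[cv2.resize(cv2.imread(f"pics/wrist{t}.png")[100:300,100:460],(400,222)) for t in"456"]
a=[cv2.resize(cv2.imread(f"pics/side{t}.png")[60:300,130:370],(222,222)) for t in"46"]
cv2.imwrite("pics/g8.png",np.vstack([np.hstack(b[:2]),np.hstack([b[2],cv2.resize(np.hstack(a),(400,222))])]))
E
```

```text
side floor slopes deg/offset mm [ 0.  -0.1] 8.2 2363
side red n 56 x [-67. -59. -51.] y [-91. -82.  67.] max dist 171.0
wrist floor slopes deg/offset mm [-0.1 -0.2] 7.5 14469
wrist red n 616 x [-58. -53. -47.] y [-95.  61.  96.] max dist 198.0
side floor slopes deg/offset mm [ 0.6 -0.7] 7.4 2318
side red n 297 x [-65. -51. -38.] y [-94. -64. -27.] max dist 84.0
wrist floor slopes deg/offset mm [ 0.6 -0.8] 6.8 13844
wrist red n 1094 x [-56. -45. -31.] y [-96. -62. -38.] max dist 76.0
50.7417
side floor slopes deg/offset mm [-2.9 -0.9] 6.5 2020
side red n 409 x [-75. -62. -44.] y [-94. -48.  -6.] max dist 98.0
wrist floor slopes deg/offset mm [-2.6 -1. ] 5.8 14307
wrist red n 937 x [-58. -43. -37.] y [-96. -61. -40.] max dist 72.0
```

View pics/g8.png

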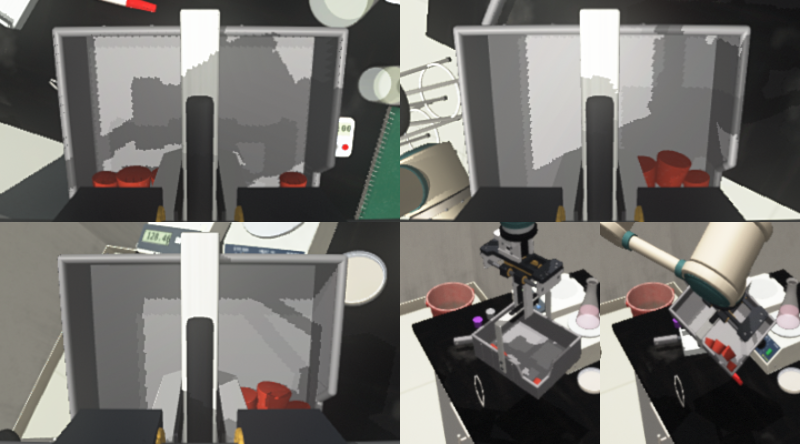

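This is my last picture view (I've gone past the limit of ten), so I'll work from numbers only. The stoppers are now mostly along the -x wall, out to y of about -6 mm. A numeric top-down map will show how far the last one really is.

```bash
cat >> h.py <<'E'
def hmap(t,rv,g,dp=2.7):
    R,o=tote_pose(rv,g,dp)
    for n in("side","wrist"):
        P,r,f,uv=cloud(n,t,R,o); Q=P[r]*1e3
        H=np.zeros((17,9),int)
        for x,y,z in Q:
            i,j=int((y+104)//7),int((x+79)//7)
            if 0<=i<17 and 0<=j<9:H[i,j]=max(H[i,j],round(z))
        print(n,"rows y=-100.. step7, cols x=-75..");print(H)
E
python3 -c "
from h import *
hmap('5',[25,3,0],TOTE+[-.05,0,.36],-.6);hmap('6',[31.5,-33,0],TOTE+[-.05,0,.36])"
```

```text
side rows y=-100.. step7, cols x=-75..
[[ 0  0  0  0  0  0  0  0  0]
 [40 30 35 32  0  0  0  0  0]
 [ 0 32 32 33  0  0  0  0  0]
 [ 0 30 34 30 33 32  0  0  0]
 [ 0  0 32 35 36 38  0  0  0]
 [ 0  0 34 39 39 40  0  0  0]
 [ 0  0 36 35 39 39 34  0  0]
 [ 0  0 29 32 36 37  0  0  0]
 [55  0 33 35 37 34  0  0  0]
 [ 0  0 34 39 41 38  0  0  0]
 [ 0  0  0 37 40  0  0  0  0]
 [ 0  0  0  0 37  0  0  0  0]
 [ 0  0  0  0  0  0  0  0  0]
 [ 0  0  0  0  0  0  0  0  0]
 [ 0  0  0  0  0  0  0  0  0]
 [ 0  0  0  0  0  0  0  0  0]
 [ 0  0  0  0  0  0  0  0  0]]
wrist rows y=-100.. step7, cols x=-75..
[[ 0  0  0 28 20  0  0  0  0]
 [ 0  0  0 33 23  0  0  0  0]
 [ 0  0 30 34  0  0  0  0  0]
 [ 0  0 30 32  0 34 32  0  0]
 [ 0  0  0 33 36 38 38  0  0]
 [ 0  0  0 35 37 39 40  0  0]
 [ 0  0  0 35 38 38 39  0  0]
 [ 0  0  0 31 33 33 35  0  0]
 [ 0  0  0 35 36 37  0  0  0]
 [ 0  0  0 34 39 40  0  0  0]
 [ 0  0  0  0  0  0  0  0  0]
 [ 0  0  0  0  0  0  0  0  0]
 [ 0  0  0  0  0  0  0  0  0]
 [ 0  0  0  0  0  0  0  0  0]
 [ 0  0  0  0  0  0  0  0  0]
 [ 0  0  0  0  0  0  0  0  0]
 [ 0  0  0  0  0  0  0  0  0]]
[... 401 characters left out ...]
[ 0 31 30 32 21  0  0  0  0]
 [ 0 29 31 32  0  0  0  0  0]
 [ 0 29 31 32  0  0  0  0  0]
 [ 0  0  0  0  0  0  0  0  0]
 [ 0  0  0  0  0  0  0  0  0]]
wrist rows y=-100.. step7, cols x=-75..
[[ 0  0  0 24 24  0  0  0  0]
 [ 0  0  0 25 25  0  0  0  0]
 [ 0  0  0 22  9  0  0  0  0]
 [ 0  0  0 19 29 33 31  0  0]
 [ 0  0  0  0 36 38 38  0  0]
 [ 0  0  0  0 36 39 39  0  0]
 [ 0  0  0  0 36 38 38  0  0]
 [ 0  0  0 26 32 33 34  0  0]
 [ 0  0  0  0 36 37 19  0  0]
 [ 0  0  0  0 36 37 16  0  0]
 [ 0  0  0  0  0  0  0  0  0]
 [ 0  0  0  0  0  0  0  0  0]
 [ 0  0  0  0  0  0  0  0  0]
 [ 0  0  0  0  0  0  0  0  0]
 [ 0  0  0  0  0  0  0  0  0]
 [ 0  0  0  0  0  0  0  0  0]
 [ 0  0  0  0  0  0  0  0  0]]
```

```bash
python3 - <<'E'
from rock import *
to([31,-10,0],.4); to([31,9,0],.3); ctrl.dwell(.25); snap("7"); report("7",[31,9,0],G1)
f=[31,-20,0]
to(f,.3); ctrl.dwell(.6)
R,_=tote_pose(f,G1,2.7); print("rises",np.degrees(np.arcsin(R[2])).round(1),ctrl.observe()["time"]); snap("8"); report("8",f,G1); hmap("8",f,G1)
E
```

```text
side floor slopes deg/offset mm [ 0.8 -0.7] 7.2 2024
side red n 364 x [-63.   2.  19.] y [-94. -80. -50.] max dist 107.0
wrist floor slopes deg/offset mm [ 0.8 -0.9] 6.7 13319
wrist red n 2148 x [-54.  12.  31.] y [-98. -81. -48.] max dist 113.0
rises [16.7 30.3 54.5] 55.8333
side floor slopes deg/offset mm [-1.6 -0.7] 6.8 3247
side red n 403 x [-74. -54. -12.] y [-96. -82. -53.] max dist 71.0
wrist floor slopes deg/offset mm [-1.6 -0.9] 6.2 14215
wrist red n 1467 x [-56. -28.  -4.] y [-97. -83. -50.] max dist 75.0
side rows y=-100.. step7, cols x=-75..
[[ 0  0  0  0  0  0  4  0  0]
 [ 0 31 29 34 29 32 30 36 40]
 [ 0 27 32 33 30 33 32 36 39]
 [ 0 35 29 30 31 34 33 32 35]
 [ 0 37 34 33  0  0  0 31 36]
 [39 36 35 37 35  0  0  0  0]
 [ 0 36 37 38 35  0  0  0  0]
 [ 0 35 40 37 37  0  0  0  0]
 [ 0  0  0  0  0  0  0  0  0]
 [ 0  0  0  0  0  0  0  0  0]
 [ 0  0  0  0  0  0  0  0  0]
 [ 0  0  0  0  0  0  0  0  0]
 [ 0  0  0  0  0  0  0  0  0]
 [ 0  0  0  0  0  0  0  0  0]
 [ 0  0  0  0  0  0  0  0  0]
 [ 0  0  0  0  0  0  0  0  0]
 [ 0  0  0  0  0  0  0  0  0]]
wrist rows y=-100.. step7, cols x=-75..
[[ 0  0  0  0 27 28 28 22  0]
 [ 0  0  0  0 29 30 30 35 39]
 [ 0  0  0 22 30 31 31 32 37]
 [ 0  0  0 23 31 32 33 30 35]
 [ 0  0  0  0 30  0  0 28 33]
 [ 0  0  0  0 32 27  0  0  0]
 [ 0  0  0  0 34 29  0  0  0]
 [ 0  0  0 25 36 33  0  0  0]
 [ 0  0  0  0  0  0  0  0  0]
 [ 0  0  0  0  0  0  0  0  0]
 [ 0  0  0  0  0  0  0  0  0]
 [ 0  0  0  0  0  0  0  0  0]
 [ 0  0  0  0  0  0  0  0  0]
 [ 0  0  0  0  0  0  0  0  0]
 [ 0  0  0  0  0  0  0  0  0]
 [ 0  0  0  0  0  0  0  0  0]
 [ 0  0  0  0  0  0  0  0  0]]
```

The cluster is now two-dimensional and within about 75 mm of the corner. The tote's axes rise about 17° and 30°. Handing in.

```bash
python3 - <<'E'
from rig import ctrl,order
o=ctrl.observe(); print(o["time"],o["grasp_force"],o["joint_velocities"].round(4))
print(order.close_job())
E
```

```text
55.9333 59.998489022254944 [ 0.0013 -0.0004 -0.0015  0.0009  0.0002  0.0021]
the job is handed in; nothing more can be done
None
```

I handed the job in at 55.9 s: the tray is back flat and empty on the worktop, and the tote is held tilted and still with all four stoppers measured within about 75 mm of the cut-down corner; no verdict came back, and I viewed 12 pictures, over the limit of 10.

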